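Release the gluing press and hold its arm up

ROBOT

A 6-joint arm with a two-finger parallel gripper is mounted at the origin on a cart in front of the work surface, level with it; the furniture and walls round the work are solid. World frame = base frame: x ahead of the robot, y to its left, z up, the work surface at z = 0. Lengths are in mm, angles in rad, forces in N, time in s.
With the tool pointing down it reaches from about 275 to 1000 mm from the base axis. Payload 8.4 kg.
Tool frame: the origin (TCP) lies midway between the tips of the shut fingers; the grasp point (between the pads) lies 19 mm behind it; z points along the fingers, y is the line along which they close (so a half turn about z gives the same grasp; the last joint's range is limited). The gripper opens to 85 mm and grips with 20 to 120 N. Pads are 22 mm wide; open, the fingers measure 114 mm over their backs; the gripper's body (76 mm by 85 mm) begins 54 mm behind the grasp point. The pads swing forward as they close: fully open they stand 13 mm farther back than shut.
Start: joints at [-1.184, 0.353, 1.633, -0, 1.155, -0.002], TCP at [236.923, -578.356, 231.281] pointing down, gripper open.
Joint ranges: [-2.63, 2.63], [-0.92, 2.1], [0.06, 2.66], [-1.3, 4.44], [0, 2.69], [-3.02, 3.02]. Speed limits (rad/s): [2.22, 2.22, 2.79, 3.14, 3.14, 3.14].

INTERFACE

Orientations are given as [roll, pitch, yaw] about the fixed x, y, z axes, in that order (R = Rz(yaw) Ry(pitch) Rx(roll)).
In Python, from bench import r gives the robot as it stands.
- The arm moves only by the shell command python3 -m inch 'ROWS' [OPENING] [FORCE]. ROWS is JSON, a list of rows, each a list of 4 numbers: the shift along the tool's x, y, z scaled (see below), then the turn about the tool's z scaled (see below). A call has 1 to 8 rows; each row is the pose to reach, as a shift and turn from the pose commanded when the call began, along the tool's axes at that moment, turning the shorter way round; what a row does not reach only later rows make up. The controller multiplies each number of a shift by 10 cm and each number of a turn by pi rad. A row lasts 1/12 s, in which the tool goes at most 41.7 mm and 7.16 degrees, less where a joint would pass 70% of its speed; a pose out of reach is approached as far as the arm can. A call with a number of a shift or a turn outside -1 to 1 is refused whole. A call with a gripper value outside its range is refused whole. OPENING is the finger opening in mm, from 0 to 85.4, set as the call begins (- or left out, the last holds). The fingers move at their own pace and stop on an object; FORCE is the grip in N (left out, the last holds). Time passes only in rows, so rows that repeat a pose let the fingers close. It gives the time, the measured TCP pose, the force, the opening and the grip force at its end, in the units of the state.
- r.get_obs(): the state, without advancing time (a new reading comes with each control period).
- r.camera(name): name is "side" or "top" or "wrist"; returns the picture (400x640x3 uint8, red, green, blue); there is no depth.
- r.camera_info(name): a dict with "fx", "fy", "cx", "cy" (pixels), "view" (4x4, takes a point from world to camera coordinates). Camera axes: x right, y down, z forward; pixel columns grow to the right and rows downward; lengths in mm; the calibration is good to about 2 mm. A picture is of the moment at which its call begins: read the wrist's pose just before it. camera_info takes no time and is no camera call; for the wrist camera it gives the pose at the moment of the call.
- r.hand_in(): hands the job in; it is judged then, once.
Trained networks look in the newest picture that a camera, given by its name, has taken for a name from the list of things; names that differ only in an ending like _2 or _b are one class to them, and where a whole thing is asked for, a point or a joint stands for the part that bears it (a point fixed in the world has none). Each returns a list of dicts, best first, with "confidence" (0 to 1); they miss things now and then, are a little off and sometimes report something else, mostly with a low value. They report only what shows in the picture. A call takes as long as a camera call.
- r.recognise(target, camera): "centre" ([x, y, z] in mm, in world coordinates, good to about 4 mm: the middle of the surface that is visible of it).
- r.outline_of(target, camera): "region" (400x640 bool, what is visible of it).
The state is a dict: "clock": time; "q": joint angles; "dq": joint speeds; "effort": joint torques, N m; "ee_pos": TCP position; "tcp_rot": TCP orientation; "wrist_force": force on the tool from outside, world axes, zero at the start; "ft_torque": the same for the moment, N m; "gripper_width": opening from 0.0 (shut) to 1.0 (fully open); "grasp_force": force on a finger pad.
Only numpy, scipy, OpenCV 4.12 (cv2) and the standard library are available. Lean on these libraries where they do the work, as an engineer would, in place of code of your own. Each camera call takes 0.05 s, during which the arm holds its last target. There are 200 camera calls.

TASK

The glue on the notebook cover has set, so free it from the press: squeeze the red latch tab all the way toward the fixed dark tab against its spring, and only then lift the blue arm's front end off the steel ball. Raise that end about 8 cm and finish while still holding it up there with the gripper; do not let go or lower it. Leave the cover lying in the press, and do not disturb the screw dish, flux tub and screwdriver beside it.

Things in the scene. Friction and masses are not known exactly. Their poses are not given: they have to be found in the camera images.
- press: Gluing press, fixed: aluminium plate 245 x 170 x 10 mm. Origin on the bench under the plate's middle, z up, x from ball end (front) to hinge end. Ball stud at x = -90 mm; two dark hinge cheeks, 58 mm high, at x = +100 mm. A blue arm reaches from hinge to ball; its front end is a 41 mm blue cup over the ball, topped by two upright tabs (fixed dark, sliding red), to be pinched from above.
- hinge_mid (a point): Point on the arm's hinge axis, midway between the cheeks, 45 mm above the bench. The hinge axis runs along the press's y. The ball axis and the tabs lie 190 mm in front of it (press -x).
- fixed_tab (a point): Middle of the outer face (toward press -y) of the dark fixed tab. Arm down: 104 mm above the bench, at press x -90, y -22 mm. Tab 26 mm wide (x), 7 thick, from 77 to 127 mm up. Keep fingertips above 78 mm: below it are the latch rod and the latch's steel side plate, which moves out to y -53 mm. Axes as the press's when the arm is down; they turn with the arm.
- latch_tab (a point): Middle of the outer face (toward press +y) of the red sliding tab. Arm down, latch shut: 104 mm above the bench, at press x -90, y +34 mm. Width, thickness and top as the fixed tab. Outer faces are 56 mm apart with the latch shut, 40 mm fully drawn. The fixed tab does not yield sideways, so the pinch ends centred at press y -2 mm.
- latch (a joint): Travel of the red latch tab toward the fixed tab, m: 0 shut (its steel fork sits under the ball and locks the arm down), 0.016 fully drawn at its stop (the fork is clear of the ball). A spring pushes it shut, with about 4 N at 0 and 10 N at 0.016; it shuts by itself when let go.
- press_arm (a joint): Angle of the arm, rad: 0 down on the ball, growing as the front end rises, stop at 0.75 (an 8 cm rise is 0.43). The arm (0.3 kg) has no spring or detent and falls back when let go.
- ball (a point): Centre of the fixed 24 mm steel ball, 45 mm above the bench.
- cover: Grey notebook bottom cover, 154 x 88 x 7 mm, lying loose on the base plate, its long side across the arm, under the arm's round rubber pad (about 1.5 mm of air between). Origin at the centre of its underside.
- dish: Round metal screw dish, 85 mm across, 18 mm high, on the bench beside the press; origin at the centre of its underside. Bystander.
- flux: Round yellow flux tub with a black lid, 47 mm across, 29 mm high, on the bench beside the press; origin at the centre of its underside. Bystander.
- driver: Precision screwdriver, red handle, 142 mm long, 12 mm thick, lying on the bench beside the press; origin at the centre of its underside. Bystander.

How it is judged (in metres and radians):
On the way, in this order (a step that is already met when the one before it is completed fails the run):
1. the latch is drawn while the arm is still down on the ball (value of joint latch above 0.012 m and value of joint press_arm below 0.05 rad), for 0.1 s.
2. the arm's front end is raised at least about 5 cm (value of joint press_arm above 0.27 rad), for 0.2 s.
At the end, for the whole second after the job is handed in: The arm stands still at 0.27 to 0.66 rad (its front end 5 to 11.5 cm up) with the gripper's fingers holding it (more than 1.5 N); the cover has moved less than 2 cm and the dish, tub and screwdriver less than 3 cm (value of joint press_arm between 0.27 and 0.66 rad and velocity of joint press_arm between -0.1 and 0.1 rad/s and contact force between the fingers and press above 1.5 N and distance of cover from where it was at the start of the episode below 0.02 m and distance of each of dish, flux, driver from where it was at the start of the episode below 0.03 m); the arm keeps its last pose, push and grip.
It fails at once if the cover is disturbed (distance of cover from where it was at the start of the episode above 0.02 m).
It fails at once if a bystander is disturbed (distance of any of dish, flux, driver from where it was at the start of the episode above 0.03 m).
It also fails if it takes over 29 s, if anything falls off the work surface, if the arm or the gripper's body presses on something with over 40 N, if the wrist force passes 120 N, or if a joint passes its speed limit or range.

## Working session

There is one attempt and no reset: what is moved stays moved. The work goes in short steps, Python scripts to look and compute and a shell command to move; the robot and the scene stay as the last step left them, time stands still between calls to the robot, and variables do not carry over. Pictures are saved under pics/ and viewed, at most 10 in all, crops included, and the job is handed in when it is done.

```bash
mkdir -p pics
python3 - <<'E'
from bench import r
import cv2
o=r.get_obs();print(o['clock'],o['ee_pos'],o['tcp_rot'],o['gripper_width'])
for c in ['top','side']:
    cv2.imwrite(f'pics/{c}0.png',r.camera(c)[:,:,::-1])
    for t in ['fixed_tab','latch_tab','hinge_mid','ball','press','cover']:
        try: print(c,t,[(round(d['confidence'],2),[round(float(v)) for v in d['centre']]) for d in r.recognise(t,c)][:2])
        except Exception as e: print(c,t,e)
print(r.get_obs()['clock'])
E
```

```text
0.0 [ 236.73373687 -577.89529283  230.55941168] [-3.14018361e+00  3.06423945e-05  3.88811211e-01] 0.99839496683263
top fixed_tab [(0.55, [544, -184, 55])]
top latch_tab [(0.74, [493, -138, 75]), (0.63, [541, -183, 58])]
top hinge_mid [(0.69, [544, -181, 57]), (0.37, [414, -257, 12])]
top ball [(0.79, [552, -195, 7]), (0.34, [494, -142, 73])]
top press [(0.84, [550, -188, 10])]
top cover [(0.42, [493, -138, 74])]
side fixed_tab [(0.88, [501, -165, 60]), (0.32, [524, -161, 6])]
side latch_tab [(0.68, [500, -124, 78])]
side hinge_mid [(0.77, [500, -160, 58]), (0.5, [413, -247, 7])]
side ball [(0.69, [527, -162, 8])]
side press [(0.65, [526, -158, 9])]
side cover [(0.8, [591, -173, 19])]
0.7
```

View pics/top0.png

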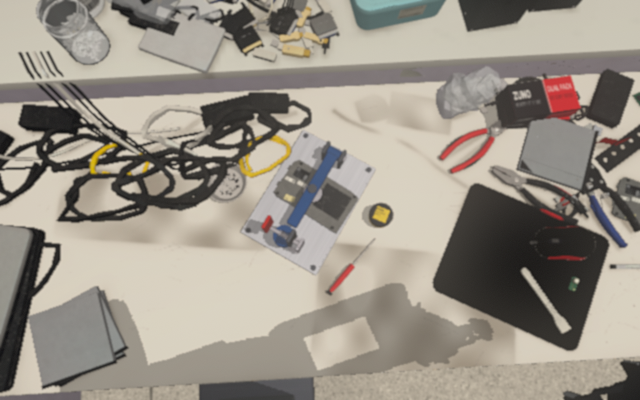

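View pics/side0.png

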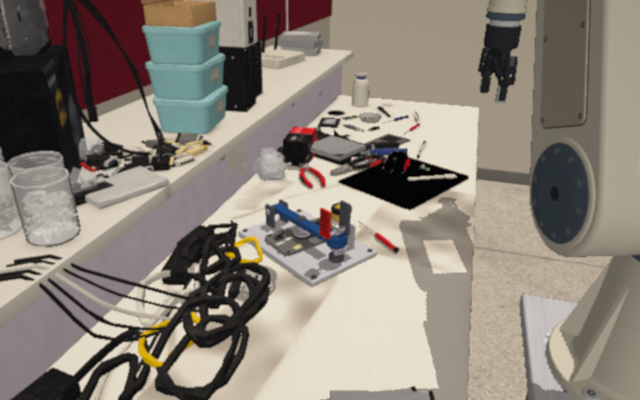

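The top view shows the press: plate corners near (307,132), (378,167), (314,273) and (241,235), red tab at (266,222), hinge at (330,150). I'll fit its pose and overlay it.

```bash
cat > h.py <<'E'
import numpy as np, cv2
from scipy.optimize import least_squares
from bench import r
def proj(info,P):
    P=np.atleast_2d(P);V=np.array(info['view']);c=P@V[:3,:3].T+V[:3,3]
    return np.c_[info['fx']*c[:,0]/c[:,2]+info['cx'],info['fy']*c[:,1]/c[:,2]+info['cy']]
def w(p,P):
    c,s=np.cos(p[2]),np.sin(p[2]);P=np.atleast_2d(P).astype(float)
    return np.c_[p[0]+c*P[:,0]-s*P[:,1],p[1]+s*P[:,0]+c*P[:,1],P[:,2]]
def tabs():
    q=[]
    for y0,y1 in((-22,-15),(27,34)):
        for z in(77,127):
            for x in(-103,-77):
                for y in(y0,y1):q.append((x,y,z))
    return np.array(q)
C=np.array([(122.5,-85,10),(122.5,85,10),(-122.5,85,10),(-122.5,-85,10)])
def overlay(cam,img,p,box,k,name):
    info=r.camera_info(cam);x0,y0,x1,y1=box
    im=cv2.resize(img[y0:y1,x0:x1,::-1],None,fx=k,fy=k,interpolation=cv2.INTER_CUBIC)
    f=lambda P:((proj(info,w(p,P))-[x0,y0]+.5)*k).astype(int)
    cv2.polylines(im,[f(C)],True,(0,255,0),1)
    for u in f(tabs()):cv2.circle(im,tuple(map(int,u)),2,(0,255,255),-1)
    cv2.imwrite(name,im)
E
python3 - <<'E'
from h import *
i=r.camera_info('top')
px=np.array([(378,167),(307,132),(241,235),(314,273)])
best=None
for y in np.arange(-3,3,.5):
    s=least_squares(lambda p:(proj(i,w(p,C))-px).ravel(),[550,-188,y])
    if best is None or s.cost<best.cost: best=s
print(best.x,best.cost,best.fun.round(1))
np.save('p.npy',best.x)
for c,b,k in(('top',(225,120,395,285),4),('side',(230,180,410,290),4)):
    overlay(c,cv2.imread(f'pics/{c}0.png')[:,:,::-1],best.x,b,k if c=='top' else 4,f'pics/{c}1.png')
a=cv2.imread('pics/top1.png');b=cv2.imread('pics/side1.png');a=cv2.resize(a,None,fx=.88,fy=.88);print(a.shape,b.shape)
cv2.imwrite('pics/top1.png',a)
E
```

```text
[ 567.08883891 -201.83120098   -0.57915895] 21.613575189274115 [-0.4  2.3 -2.4 -2.6  0.  -3.   2.6  3. ]
(581, 598, 3) (440, 720, 3)
```

View pics/top1.png

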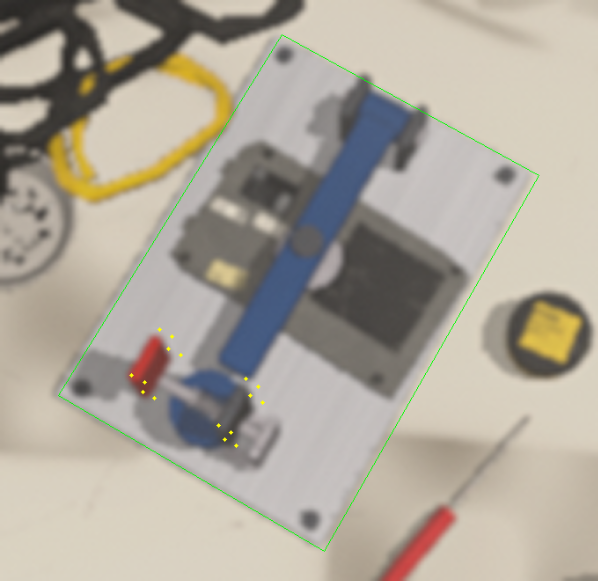

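View pics/side1.png

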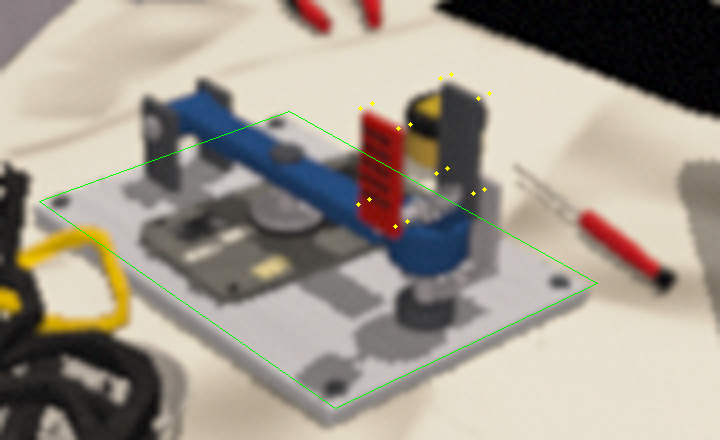

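Plate corners fit well in both views; the tab dots are 2–3 px off. I'll refit with the red tab's outer-face corners (side crop (362,113), (405,130), (358,207), (398,240)) and the plate corners of both views.

Run:
```python
from h import *
it,is_=r.camera_info('top'),r.camera_info('side')
p0=np.load('p.npy')
print(proj(is_,w(p0,C)).round(), 'side corners; crop', ((proj(is_,w(p0,C))-[230,180])*4).round())
T=np.array([(-77,34,127),(-103,34,127),(-77,34,77),(-103,34,77)])
print('tab crop',((proj(is_,w(p0,T))-[230,180])*4).round())
tp=np.array([(539,176),(281,36),(58,394),(326,551)])/3.52+[225,120]-.5
sc=(proj(is_,w(p0,C))-[230,180])*4
meas=np.array([(38,203),(598,284),(333,413)]);P=[]
idx=[int(np.argmin(np.linalg.norm(sc-m,axis=1))) for m in meas];print(idx)
sp=meas/4+[230,180]-.5
ts=np.array([(362,113),(405,130),(358,207),(398,240)])/4+[230,180]-.5
f=lambda p:np.r_[(proj(it,w(p,C))-tp).ravel(),(proj(is_,w(p,C[idx]))-sp).ravel(),(proj(is_,w(p,T))-ts).ravel()]
s=least_squares(f,p0,loss='soft_l1');print(s.x,f(s.x).round(1))
np.save('p.npy',s.x)
V=np.array(r.camera_info('wrist')['view']);o=r.get_obs()
print('wristcam pos',-V[:3,:3].T@V[:3,3],'axis',V[2,:3],o['ee_pos'])
print('ball',w(s.x,[-90,0,45]),'pinch',w(s.x,[-90,-2,104]),'start pinch',w(s.x,[-90,6,104]))
```

```text
[[302. 207.]
 [239. 230.]
 [313. 282.]
 [379. 250.]] side corners; crop [[287. 110.]
 [ 37. 199.]
 [333. 406.]
 [595. 282.]]
tab crop [[358. 106.]
 [396. 126.]
 [357. 203.]
 [394. 224.]]
[1, 3, 2]
[ 566.6201632  -201.08645735   -0.57802222] [-0.4 -0.  -0.2 -0.  -0.3  0.9 -0.8  0.3  0.3 -0.3 -0.   0.1  0.8 -0.9
 -0.2 -1.  -1.4 -0.2  0.3 -0.4 -0.4 -3.2]
wristcam pos [ 301.60374121 -550.7959088   373.60682879] axis [-0.25794289 -0.10505594 -0.96043153] [ 236.92451541 -578.35544963  231.3055942 ]
ball [[ 491.24112355 -151.91329006   45.        ]] pinch [[ 490.1483865  -153.58837983  104.        ]] start pinch [[ 494.51933471 -146.88802075  104.        ]]
```

```bash
python3 -m inch '[[0.33,-0.25,0,0],[0.66,-0.5,0,0],[1,-0.75,0,0]]' 85.4 40; python3 -m inch '[[0.33,-0.25,0,0],[0.66,-0.5,0,0],[1,-0.75,0,0]]';python3 -m inch '[[0.33,-0.25,0,0],[0.66,-0.5,0,0],[1,-0.75,0,0]]';python3 -m inch '[[0.33,-0.25,0,0],[0.66,-0.5,0,0],[0.99,-0.75,0,0],[0.99,-0.75,0,0]]'; python3 -m inch '[[0,0,0,0.04],[0,0,0,0.08],[0,0,0,0.12],[0,0,0,0.16],[0,0,0,0.2],[0,0,0,0.24],[0,0,0,0.28],[0,0,0,0.308]]'; python3 -m inch '[[0,0,0,0],[0,0,0,0]]'
python3 - <<'E'
from h import *
p=np.load('p.npy');o=r.get_obs();print(o['clock'],o['ee_pos'],o['tcp_rot'],o['q'])
im=r.camera('wrist');cv2.imwrite('pics/w0.png',im[:,:,::-1])
overlay('wrist',im,p,(0,0,640,400),1,'pics/w1.png')
print(w(p,[-90,3,0]))
E
```

```text
clock: 0.95
ee_pos: [300.8, -470.5, 231.1]
tcp_rot: [-3.141, -0.0, 0.387]
wrist_force: [0.2, -1.3, -0.8]
gripper_width: 0.997
grasp_force: 0.0
clock: 1.2
ee_pos: [365.1, -362.9, 231.5]
tcp_rot: [3.141, -0.0, 0.388]
wrist_force: [1.4, -0.3, 0.6]
gripper_width: 0.998
grasp_force: 0.0
clock: 1.45
ee_pos: [429.0, -256.0, 231.6]
tcp_rot: [3.141, -0.0, 0.389]
wrist_force: [0.1, -0.2, -0.6]
gripper_width: 0.996
grasp_force: 0.0
clock: 1.78
ee_pos: [494.8, -145.5, 231.7]
tcp_rot: [-3.141, -0.003, 0.393]
wrist_force: [-0.2, -0.5, 1.0]
gripper_width: 1.003
grasp_force: 0.0
clock: 2.45
ee_pos: [491.5, -151.1, 231.4]
tcp_rot: [3.142, -0.0, -0.585]
wrist_force: [0.7, 0.7, -0.1]
gripper_width: 1.002
grasp_force: 0.0
clock: 2.62
ee_pos: [491.5, -151.1, 231.3]
tcp_rot: [3.142, -0.0, -0.576]
wrist_force: [-0.1, 0.1, -0.8]
gripper_width: 0.999
grasp_force: 0.0
2.6167 [ 491.48920342 -151.06414105  231.3300498 ] [ 3.14152626e+00 -6.65700271e-05 -5.75862023e-01] [-3.01058009e-01  1.80281953e-01  1.86739733e+00 -9.22586644e-05
  1.09386731e+00  1.84564269e+00]
[[ 492.88022913 -149.4006554     0.        ]]
```

View pics/w1.png

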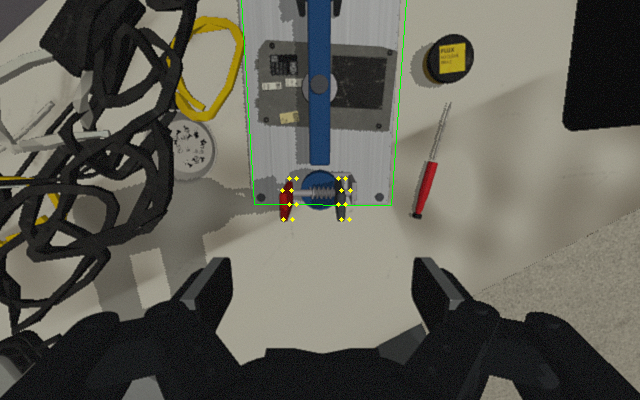

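Overlay matches the tabs within about 1 mm (red at x 281–293, dark at 338–350). Descending.

```bash
python3 -m inch '[[0,-0.01,0.2,0],[0,-0.01,0.4,0],[0,-0.01,0.6,0],[0,-0.01,0.7,0],[0,-0.01,0.8,0],[0,-0.01,0.9,0],[0,-0.01,0.9,0]]'; python3 -m inch '[[0,0,0.1,0],[0,0,0.2,0],[0,0,0.3,0],[0,0,0.4,0],[0,0,0.5,0],[0,0,0.56,0],[0,0.03,0.56,0],[0,0.035,0.56,0]]'
python3 - <<'E'
from h import *
p=np.load('p.npy');o=r.get_obs();d=o['ee_pos']-w(p,[-90,-2,84])[0];c,s=np.cos(p[2]),np.sin(p[2])
print(o['clock'],'press dx,dy,dz',c*d[0]+s*d[1],-s*d[0]+c*d[1],d[2],o['wrist_force'])
a=r.camera('wrist')[100:,100:540];b=r.camera('side')[170:300,250:410]
cv2.imwrite('pics/w2.png',np.vstack([cv2.resize(a,(440,300)),cv2.resize(b,(440,298),interpolation=2)])[:,:,::-1])
E
```

```text
clock: 3.25
ee_pos: [491.4, -149.9, 139.9]
tcp_rot: [3.141, 0.002, -0.578]
wrist_force: [-0.7, -0.7, 0.0]
gripper_width: 0.999
grasp_force: 0.0
clock: 3.92
ee_pos: [489.7, -153.1, 84.8]
tcp_rot: [3.141, 0.001, -0.579]
wrist_force: [0.3, -1.0, 0.2]
gripper_width: 1.002
grasp_force: 0.0
3.9167 press dx,dy,dz -0.6028129289769509 0.1812902175448733 0.8156864381718663 [ 0.33037723 -0.96739612  0.24658817]
```

View pics/w2.png

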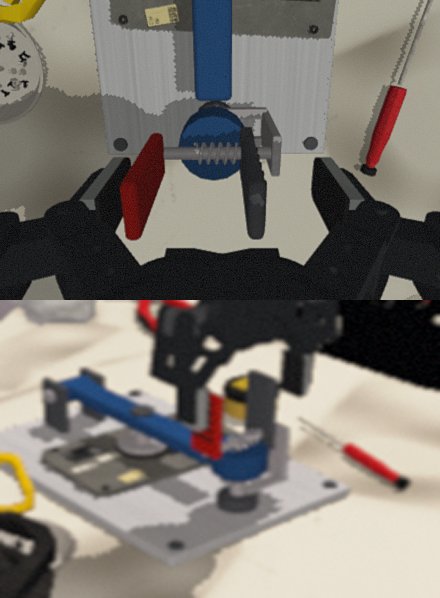

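Fingers straddle both tabs (red at (140,185), dark at (255,180) in the wrist crop), with a gap on both sides. Closing.

```bash
python3 -m inch '[[0,0,0,0],[0,0,0,0],[0,0,0,0],[0,0,0,0],[0,0,0,0],[0,0,0,0],[0,0,0,0],[0,0,0,0]]' 30 40;python3 -m inch '[[0,0,0,0],[0,0,0,0],[0,0,0,0],[0,0,0,0]]'
```

```text
clock: 4.68
ee_pos: [492.6, -152.1, 86.8]
tcp_rot: [-3.138, -0.004, -0.58]
wrist_force: [3.2, 9.0, 9.4]
gripper_width: 0.446
grasp_force: 40.0
clock: 5.02
ee_pos: [492.6, -152.1, 86.8]
tcp_rot: [-3.138, -0.004, -0.58]
wrist_force: [3.3, 9.0, 7.7]
gripper_width: 0.454
grasp_force: 40.0
```

Opening is about 38.5 mm, so the latch is fully drawn. I'll relieve the 9 N side load, then lift along the hinge arc.

```bash
python3 -m inch '[[0,-0.01,-0.01,0],[0,-0.02,-0.02,0],[0,-0.02,-0.02,0],[0,-0.02,-0.02,0]]'; python3 -m inch '[[0.02,0,-0.055,0],[0.041,0,-0.113,0],[0.065,0,-0.168,0],[0.089,0,-0.223,0],[0.116,0,-0.277,0],[0.143,0,-0.33,0],[0.143,0,-0.33,0],[0.143,0,-0.33,0]]'
python3 - <<'E'
from h import *
o=r.get_obs();print(o['wrist_force'],o['ft_torque'],o['grasp_force'])
b=r.camera('side')[150:300,230:410];cv2.imwrite('pics/s2.png',cv2.resize(b,(720,600),interpolation=2)[:,:,::-1])
E
```

```text
clock: 5.35
ee_pos: [492.7, -152.1, 87.7]
tcp_rot: [-3.141, -0.003, -0.579]
wrist_force: [4.6, -4.3, -5.5]
gripper_width: 0.449
grasp_force: 42.5
clock: 6.02
ee_pos: [503.5, -159.3, 120.5]
tcp_rot: [-3.141, -0.001, -0.579]
wrist_force: [2.7, -3.2, -4.8]
gripper_width: 0.444
grasp_force: 42.1
[ 2.66192323 -3.20433329 -4.84069267] [ 0.41533201 -0.99919517  0.15782875] 42.1303528547287
```

View pics/s2.png

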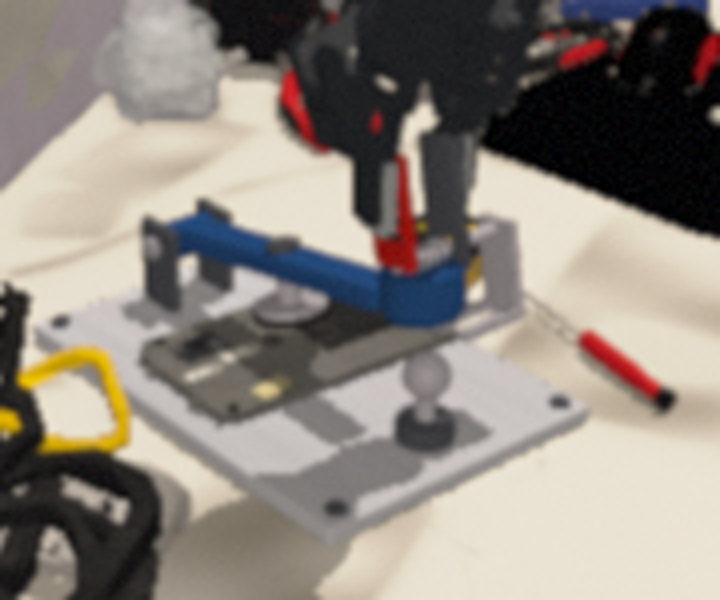

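The cup (425,290) has come off the ball (425,375) and the cover is in place. Continuing from θ=0.18 to 0.42.

```bash
python3 -m inch '[[0.03,0,-0.052,0],[0.061,0,-0.104,0],[0.094,0,-0.154,0],[0.128,0,-0.203,0],[0.164,0,-0.251,0],[0.201,0,-0.299,0],[0.24,0,-0.345,0],[0.279,0,-0.391,0]]'; python3 -m inch '[[0,0,0,0],[0,0,0,0],[0,0,0,0],[0,0,0,0],[0,0,0,0],[0,0,0,0]]'
python3 - <<'E'
from h import *
b=r.camera('side')[150:300,230:410];cv2.imwrite('pics/s3.png',cv2.resize(b,(720,600),interpolation=2)[:,:,::-1])
o=r.get_obs();print(o['wrist_force'],o['ft_torque'],o['grasp_force'],o['dq'])
E
```

```text
clock: 6.73
ee_pos: [526.4, -174.1, 159.7]
tcp_rot: [-3.142, 0.001, -0.579]
wrist_force: [0.3, 2.6, -6.5]
gripper_width: 0.445
grasp_force: 40.6
clock: 7.23
ee_pos: [526.5, -174.2, 159.6]
tcp_rot: [-3.141, 0.0, -0.579]
wrist_force: [-3.6, 4.5, 3.2]
gripper_width: 0.442
grasp_force: 42.4
[-4.05637703  4.59328875  3.61027184] [ 1.1128842  -0.07720049 -0.07388134] 42.382872104644775 [-9.78185187e-04  8.85080247e-04  3.23856477e-05 -2.10828573e-04
 -2.92658682e-04  1.18340492e-03]
```

View pics/s3.png

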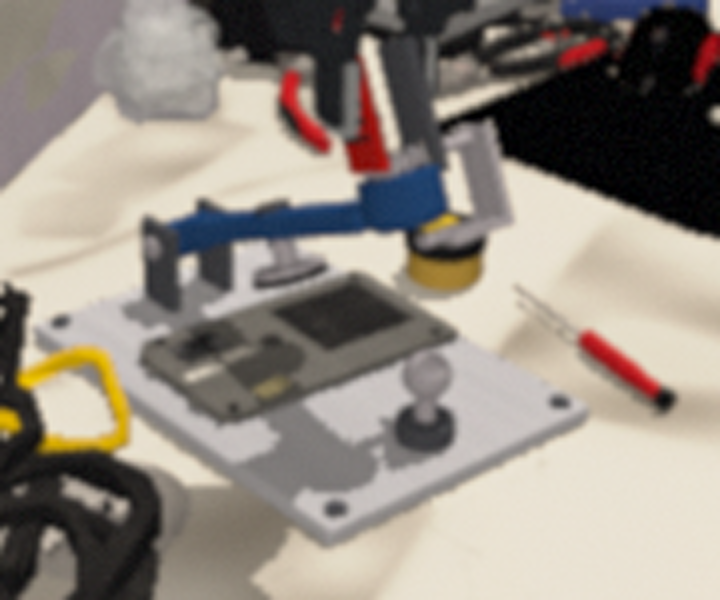

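The arm's cup (405,200) is well up, still held between the fingers with 42 N. The cover hasn't moved, and the flux tub and screwdriver look untouched. Handing in.

```bash
python3 -c "
from bench import r
print(r.hand_in())"
```

```text
the job is handed in; nothing more can be done
None
```

I squeezed the latch fully, lifted the arm's front end about 7–8 cm off the ball, and handed the job in with the gripper still holding it at about 42 N. In the last picture the cover, flux tub and screwdriver look unmoved (the dish was out of view); no verdict came back.

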